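# Load a handheld calibrator into a leak-test bay and start the test

## Robot

A 6-joint arm with a two-finger parallel gripper is mounted at the origin on the work surface. World frame = base frame: x ahead of the robot, y to its left, z up, the work surface at z = 0. Lengths are in m, angles in degrees, forces in N, time in s.
With the tool pointing down it reaches from about 0.35 to 0.925 m from the base axis. Payload 6.4 kg.
Tool frame: the origin (TCP) lies between the finger pads; the fingertips stand 25 mm ahead of it and the grasp point (between the pads) lies 6 mm ahead of it (arm.tip_reach is the distance from the TCP to the fingertips, in m); z points along the fingers, x is the direction in which the jaws open and shut, and the axes are right-handed (so a half turn about z gives the same grasp; the last joint's range is limited). The gripper opens to 85 mm and grips with 20 to 120 N. Pads are 22 mm wide; open, the fingers measure 114 mm over their backs; the gripper's body (76 mm by 85 mm) begins 54 mm behind the grasp point. The pads swing forward as they close: fully open they stand 13 mm farther back than shut.
Start: joints at [62.676, 14.043, 89.255, -0, 76.702, -9.975], TCP at [0.194, 0.62, 0.256] pointing down, gripper open.
Joint ranges: [-179.41, 179.41], [-58.25, 129.5], [7.25, 145.43], [-54.29, 234.29], [11.92, 165.04], [-157.13, 157.13]. Speed limits (degrees/s): [147.25, 147.25, 180, 180, 180, 180].

## Interface

Orientations are given as [roll, pitch, yaw] about the fixed x, y, z axes, in that order (R = Rz(yaw) Ry(pitch) Rx(roll)).
In Python, from station import arm, imaging, job, spotter gives the robot as it stands.
- The arm moves only by the tool play_rows, never from a script. Its argument "plan" is a list of rows, each an object with "slide": the shift along the tool's x, y, z in m, a list of three; "turn": the turn about the tool's z in rad; "fingers": the closure, from 0 (fully open) to 1 (shut). A call has 1 to 10 rows; each row is the pose to reach, as a shift and turn from the pose commanded when the call began, along the tool's axes at that moment; what a row does not reach only later rows make up. A row lasts 1/8 s, in which the tool goes at most 62.5 mm and 10.7 degrees, less where a joint would pass 70% of its speed; a pose out of reach is approached as far as the arm can. A call with a gripper value outside its range is refused whole. The fingers move at their own pace and stop on an object; "force" is the grip in N (left out, the last holds). Time passes only in rows, so rows that repeat a pose let the fingers close. It gives the time, the measured TCP pose, the force and the opening at its end, in the units of the state.
- arm.read_state(): the state, without advancing time (a new reading comes with each control period).
- imaging.snapshot(name): name is "scene" or "top" or "wrist"; returns the picture (480x640x3 uint8, red, green, blue); there is no depth.
- imaging.calibration(name): a dict with "fx", "fy", "cx", "cy" (pixels), "R" (3x3) and "t" (3): a world point X has camera coordinates R X + t; the wrist camera has in their place "T_tool_cam" (4x4, takes a point from camera to tool coordinates, whose origin is the TCP and whose axes are the tool frame's). Camera axes: x right, y down, z forward; pixel columns grow to the right and rows downward; lengths in m; the calibration is good to about 2 mm. A picture is of the moment at which its call begins: read the wrist's pose just before it. calibration takes no time and is no camera call.
- job.hand_in(): hands the job in, once; it reports no verdict.
Trained networks look in the newest picture that a camera, given by its name, has taken for a name from the list of things; names that differ only in an ending like _2 or _b are one class to them, and where a whole thing is asked for, a point or a joint stands for the part that bears it (a point fixed in the world has none). Each returns a list of dicts, best first, with "p" (0 to 1); they miss things now and then, are a little off and sometimes report something else, mostly with a low value. They report only what shows in the picture. A call takes as long as a camera call.
- spotter.cut_out(label, camera): "region" (480x640 bool, what is visible of it) and "box" ([left, top, right, bottom] in pixels, round what is visible of it).
The state is a dict: "time_s": time; "joint_pos": joint angles; "qvel": joint speeds; "joint_efforts": joint torques, N m; "ee_pos": TCP position; "tcp_rot": TCP orientation; "force": force on the tool from outside, world axes, zero at the start; "moment": the same for the moment, N m; "grip_width": finger opening in m.
Only numpy, scipy, OpenCV 4.12 (cv2) and the standard library are available. Lean on these libraries where they do the work, as an engineer would, in place of code of your own. Each camera call takes 0.05 s, during which the arm holds its last target. There are 200 camera calls.

## Task

Lift the yellow handheld calibrator over the blue lip of the test station, set it down flat on the floor of the bay with its screen up (lower it in, do not let it fall from above the lip) and let go. Then flip the red guard up and back until it stays open by itself, and press the green start button beneath it fully down and let it come up again; leave the guard open. Do not shift the blue gauge or the black case.

Things in the scene. Friction and masses are not known exactly. Their poses are not given: they have to be found in the camera images.
- calibrator_center (a point): Centre (half-way up) of the loose calibrator: a yellow box 56 mm wide (its x), 150 mm long (its y; the last 12 mm at +y are two brass ports), 45 mm high, grey face with screen and black keys on top (+z). 0.28 to 0.56 kg. Starts flat on the bench, screen up, length roughly along world y. Grasp it across its 56 mm width.
- station: Fixed test station, cream with a blue front lip. Origin: centre of its bay, on the bench surface. The bay is an open-topped tray (see bay_floor). At the bay's -y end is the control pod, a block 156 mm along x, 110 mm along y (y -115 to -225 mm), its top 70 mm above the bench, with the red guard and the button on it.
- bay_floor (a point): Centre of the bay's dark floor, on its surface, 12 mm above the bench; axes as the station's. The bay is 140 mm along x and 230 mm along y inside. The blue front lip (-x side), the back and the +y end are 8 mm thick and rise 46 mm above this floor (58 mm above the bench).
- guard (a joint): Angle of the red translucent guard, a cap 105 x 76 x 45 mm over the button, hinged at its +x edge. 0 = shut, 1.55 rad = fully open (standing on edge behind the button, against its stop). Starts shut. 90 g; let go below about 1.1 rad it falls shut, beyond that it falls open and stays.
- guard_hinge (a point): Point of the guard's hinge line in the middle of the guard; axes as the station's. The hinge line runs along the station's y; opening lifts the guard's -x edge up and over towards +x.
- guard_bar (a point): Grip point on the axis of the guard's white lifting bar, a round rod 12 mm thick, parallel to the hinge, sticking out 72 mm sideways (station -y) near the guard's -x edge. The point is 44 mm out from the guard, 27 mm outside the pod, 106 mm above the bench when shut, with free space around. It swings at 105 mm radius about the hinge; the rod can turn between the fingers.
- start_top (a point): Centre of the top of the green round start button, 32 mm across, beneath the guard, 80 mm from its hinge line; it is pressed straight down.
- start (a joint): Travel of the start button: 0 = up, 0.006 m = fully down (takes about 5 N); it springs back when released.
- gauge: Bystander: blue round pressure gauge, 76 mm across, 38 mm high, lying face up, with a 25 mm steel stem along its -y. Origin: centre of its underside.
- case: Bystander: black carrying case, 200 x 160 x 64 mm. Origin: centre of its underside.
- calibrator: The calibrator again, origin at the centre of its underside.

How it is judged (in metres and radians):
On the way, in this order (a step that is already met when the one before it is completed fails the run):
1. the calibrator lies flat in the bay, screen up, let go (x of calibrator_center in the frame of station between -0.07 and 0.07 m and y of calibrator_center in the frame of station between -0.115 and 0.115 m and z of calibrator_center in the frame of station between 0.027 and 0.042 m and angle between calibrator_center's own z axis and vertical below 0.12 rad and linear speed of calibrator below 0.03 m/s and contact force between calibrator and the fingers below 0.3 N), for 0.2 s.
2. the guard is open (beyond 1.35 rad) (value of joint guard above 1.35 rad), for 0.2 s.
3. the start button is pressed down (over 4.5 mm) (value of joint start above 0.0045 m and value of joint guard above 1.35 rad), for 0.05 s.
At the end, for the whole second after the job is handed in: The calibrator rests flat (within 0.12 rad, screen up) on the bay floor behind the lip, released and still; the guard stays open beyond 1.35 rad; the button is up again (under 2 mm); gauge and case are within 30 mm of where they began (all of step 1 and value of joint guard above 1.35 rad and value of joint start below 0.002 m and distance of each of gauge, case from where it was at the start of the episode below 0.03 m); the robot touches nothing.
It fails at once if the blue round gauge is shifted by more than 30 mm (distance of gauge from where it was at the start of the episode above 0.03 m).
It fails at once if the black carrying case is shifted by more than 30 mm (distance of case from where it was at the start of the episode above 0.03 m).
It fails at once if the calibrator falls freely with its centre more than 90 mm above the bench (more than 55 mm above where it rests in the bay) (height (world z) of calibrator_center above 0.09 m and contact force between calibrator and anything else below 0.01 N).
It also fails if it takes over 54 s, if anything falls off the work surface, if the arm or the gripper's body presses on something with over 40 N, if the wrist force passes 120 N, or if a joint passes its speed limit or range.

## Working session

There is one attempt and no reset: what is moved stays moved. The work goes in short steps, Python scripts to look and compute and a tool call to move; the robot and the scene stay as the last step left them, time stands still between calls to the robot, and variables do not carry over. Pictures are saved under pics/ and viewed, about 8 in all and at most 12, crops included, and the job is handed in when it is done.

Besides the shell and the picture viewer there is one more tool, called after "Request:" as name([rows], argument=value, ...), one row to a line, values as JSON. play_rows: Moves the arm, as the interface text tells. Its arguments: {"type":"object","properties":{"plan":{"type":"array","items":{"type":"object","properties":{"slide":{"type":"array","items":{"type":"number"}},"turn":{"type":"number"},"fingers":{"type":"number"}}}},"force":{"type":"number"}},"required":["plan"]}

```bash
mkdir -p pics; cat > h.py <<'E'
import numpy as np, cv2
from station import arm, imaging, job, spotter
def save(im,n): cv2.imwrite(f'pics/{n}.png',im[:,:,::-1])
def ray(cam,uv):
    c=imaging.calibration(cam);R=np.array(c['R']);t=np.array(c['t'])
    d=R.T@np.array([(uv[0]-c['cx'])/c['fx'],(uv[1]-c['cy'])/c['fy'],1]);return -R.T@t,d
def onz(cam,uv,z):
    o,d=ray(cam,uv);return o+d*(z-o[2])/d[2]
def proj(cam,X):
    c=imaging.calibration(cam);p=np.array(c['R'])@np.array(X)+np.array(c['t']);return c['fx']*p[0]/p[2]+c['cx'],c['fy']*p[1]/p[2]+c['cy']
E
python3 - <<'E'
from h import *
ims={}
for c in ['top','scene']:
    im=imaging.snapshot(c); save(im,c+'0'); ims[c]=im
    for l in ['calibrator','station','guard','start','gauge','case','guard_bar']:
        for r in spotter.cut_out(l,c)[:2]:
            m=r['region'].astype(np.uint8); 
            if m.sum()<5: continue
            rect=cv2.minAreaRect(np.argwhere(m)[:,::-1].astype(np.float32))
            print(c,l,round(r['p'],2),r['box'],[np.round(x,1) for x in rect])
            if c=='top': print('   z0.045',np.round(onz(c,rect[0],.045),3), 'box', np.round([onz(c,q,.045)[:2] for q in cv2.boxPoints(rect)],3).tolist())
s=arm.read_state();print(s['tcp_rot'],s['ee_pos'],s['time_s'])
for c in ['top','scene']: print(c, np.round(ray(c,(320,240)),3).tolist())
print(imaging.calibration('wrist'))
E
```

```text
top calibrator 0.72 [438.8, 207.4, 507.4, 280.0] [array([472.6, 243.9]), array([71.2, 61.7]), np.float64(86.6)]
   z0.045 [ 0.512 -0.509  0.045] box [[0.611, -0.421], [0.618, -0.597], [0.415, -0.596], [0.409, -0.423]]
top calibrator 0.68 [160.3, 260.4, 212.8, 299.8] [array([187.2, 277.9]), array([53.3, 21.9]), np.float64(21.8)]
   z0.045 [0.433 0.294 0.045] box [[0.434, 0.374], [0.491, 0.352], [0.432, 0.213], [0.376, 0.236]]
top station 0.84 [257.8, 216.3, 402.0, 288.3] [array([330.8, 253.5]), array([147.5,  57.5]), np.float64(9.5)]
   z0.045 [ 0.493 -0.109  0.045] box [[0.452, 0.109], [0.613, 0.081], [0.535, -0.329], [0.376, -0.296]]
top station 0.59 [343.4, 237.1, 400.7, 283.7] [array([375.4, 259.1]), array([54.6, 40.2]), np.float64(8.1)]
   z0.045 [ 0.475 -0.234  0.045] box [[0.432, -0.149], [0.544, -0.168], [0.519, -0.32], [0.407, -0.299]]
top guard 0.91 [345.7, 237.7, 400.8, 284.2] [array([376.1, 259.5]), array([55.9, 40.1]), np.float64(9.5)]
   z0.045 [ 0.474 -0.236  0.045] box [[0.433, -0.148], [0.544, -0.17], [0.515, -0.324], [0.404, -0.301]]
top gauge 0.74 [173.1, 201.7, 206
[... 1435 characters left out ...]
02.6]), array([51.8, 39.9]), np.float64(68.2)]
[1.79999803e+02 1.74023482e-03 7.26524281e+01] [0.19380872 0.62044157 0.25627866] 0.8
top [[0.327, -0.077, 1.543], [0.136, -0.002, -0.991]]
scene [[0.844, 0.479, 1.174], [-0.267, -0.46, -0.847]]
{'fx': 414.3479514588599, 'fy': 414.3479514588599, 'cx': 320.98761687681224, 'cy': 241.46173236928416, 'T_tool_cam': array([[ 9.99999438e-01, -6.03391441e-04,  8.71566043e-04,
         1.06055543e-03],
       [ 3.14448129e-04,  9.54033645e-01,  2.99699358e-01,
        -7.60662427e-02],
       [-1.01233936e-03, -2.99698915e-01,  9.54033299e-01,
        -1.17980716e-01],
       [ 0.00000000e+00,  0.00000000e+00,  0.00000000e+00,
         1.00000000e+00]])}
```

View pics/top0.png

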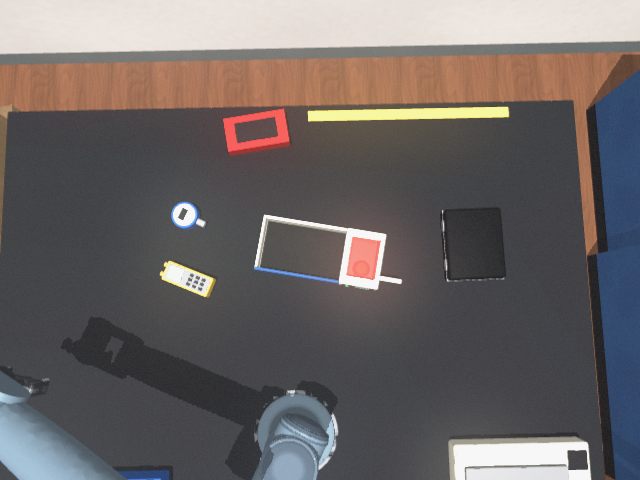

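View pics/scene0.png

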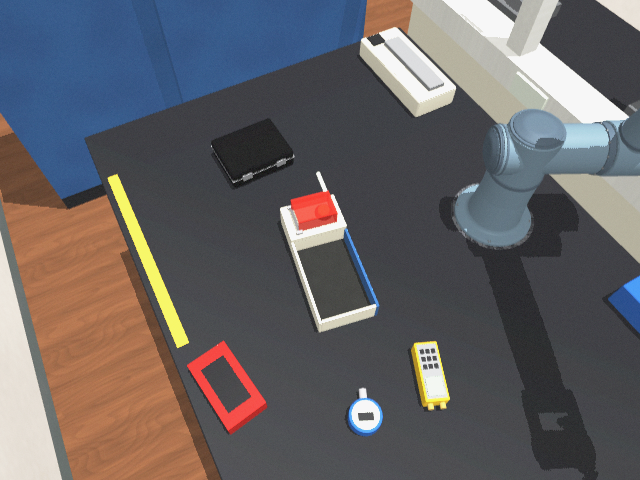

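The top view shows the calibrator at about (187,278), the gauge at (186,215), the station tray with its corners near (265,216), (255,269) and (340,282), and the pod corners at (386,234) and (378,290). The white bar ends near (401,281), and the case is at (472,244). The network's first "calibrator" hit was really the case. The scene view agrees: station in the middle, calibrator at (430,375), gauge at (366,415).

```bash
cat >> h.py <<'E'
from scipy.optimize import least_squares
from scipy.spatial.transform import Rotation as Ro
def st2w(p,X):
    c,s=np.cos(p[2]),np.sin(p[2]);X=np.asarray(X,float);return np.array([p[0]+c*X[0]-s*X[1],p[1]+s*X[0]+c*X[1],X[2]])
def wcam(s):
    c=imaging.calibration('wrist');T=np.eye(4);T[:3,:3]=Ro.from_euler('xyz',s['tcp_rot'],degrees=True).as_matrix();T[:3,3]=s['ee_pos']
    return c,T@np.array(c['T_tool_cam'])
def wonz(s,uv,z):
    c,T=wcam(s);d=T[:3,:3]@np.array([(uv[0]-c['cx'])/c['fx'],(uv[1]-c['cy'])/c['fy'],1]);o=T[:3,3];return o+d*(z-o[2])/d[2]
def wproj(s,X):
    c,T=wcam(s);p=np.linalg.inv(T)@np.r_[X,1];return np.array([c['fx']*p[0]/p[2]+c['cx'],c['fy']*p[1]/p[2]+c['cy']])
def togo(s,X,yaw=None):
    R=Ro.from_euler('xyz',s['tcp_rot'],degrees=True).as_matrix();d=R.T@(np.array(X)-s['ee_pos'])
    t=None if yaw is None else -np.radians(yaw-s['tcp_rot'][2]); return np.round(d,4),t
E
python3 - <<'E'
from h import *
obs=[((265,216),(.078,.123,.058)),((255,269),(-.078,.123,.058)),((386,234),(.078,-.225,.07)),((378,290),(-.078,-.225,.07))]
r=least_squares(lambda p:np.concatenate([np.array(proj('top',st2w(p,X)))-u for u,X in obs]),[.5,-.05,-.18])
print(r.x,np.degrees(r.x[2]),r.fun.round(1))
p=r.x
print('cal',onz('top',(187.2,277.9),.04))
print('pod',st2w(p,(0,-.17,.1)),'bar px',proj('top',st2w(p,(-.07,-.25,.106))))
s=arm.read_state();print(togo(s,[.433-.0,.294,.2],-23))
E
```

```text
[ 0.50538059 -0.03050316 -0.18421078] -10.554500331873456 [-0.9 -1.  -0.8  0.7  1.   0.3  0.6 -0.1]
cal [0.43349605 0.29483182 0.04      ]
pod [ 0.47424157 -0.19762695  0.1       ] bar px (np.float64(389.7668135005287), np.float64(287.8767561792253))
(array([-0.2403,  0.3256,  0.0563]), np.float64(1.669449807372621))
```

Request:
play_rows([
  {"slide":[-0.03,0.04,0.006],"turn":0.18,"fingers":0},
  {"slide":[-0.06,0.08,0.012],"turn":0.36,"fingers":0},
  {"slide":[-0.09,0.12,0.018],"turn":0.54,"fingers":0},
  {"slide":[-0.12,0.16,0.024],"turn":0.72,"fingers":0},
  {"slide":[-0.15,0.2,0.03],"turn":0.9,"fingers":0},
  {"slide":[-0.18,0.24,0.036],"turn":1.08,"fingers":0},
  {"slide":[-0.21,0.285,0.042],"turn":1.26,"fingers":0},
  {"slide":[-0.24,0.325,0.046],"turn":1.44,"fingers":0},
  {"slide":[-0.24,0.325,0.046],"turn":1.6,"fingers":0},
  {"slide":[-0.24,0.325,0.046],"turn":1.67,"fingers":0},
])

```text
time_s: 2.05
ee_pos: [0.433, 0.2937, 0.2104]
tcp_rot: [-180.0, -0.0, -23.3]
force: [0.7, 0.3, 0.2]
grip_width: 0.0854
```

```bash
python3 - <<'E'
from h import *
s=arm.read_state();im=imaging.snapshot('wrist');save(im,'w1');print(s['ee_pos'],s['tcp_rot'])
for r in spotter.cut_out('calibrator','wrist')[:2]:
    rect=cv2.minAreaRect(np.argwhere(r['region'])[:,::-1].astype(np.float32));q=cv2.boxPoints(rect)
    print(r['p'],r['box'],q.round(0).tolist()); w=np.array([wonz(s,x,.045)[:2] for x in q]);print(w.round(3).tolist(),w.mean(0))
E
```

```text
[0.43299269 0.29370152 0.21036277] [-1.79993578e+02 -2.10226662e-03 -2.32950204e+01]
0.8 [277.0, 101.9, 362.7, 310.6] [[278.0, 102.0], [361.0, 102.0], [361.0, 308.0], [278.0, 308.0]]
[[0.441, 0.382], [0.49, 0.36], [0.436, 0.223], [0.378, 0.248]] [0.43642647 0.30327499]
0.43 [420.1, 350.7, 640.0, 479.0] [[421.0, 383.0], [629.0, 343.0], [651.0, 459.0], [443.0, 498.0]]
[[0.456, 0.143], [0.616, 0.113], [0.611, -0.008], [0.434, 0.021]] [0.52933752 0.06733842]
```

View pics/w1.png

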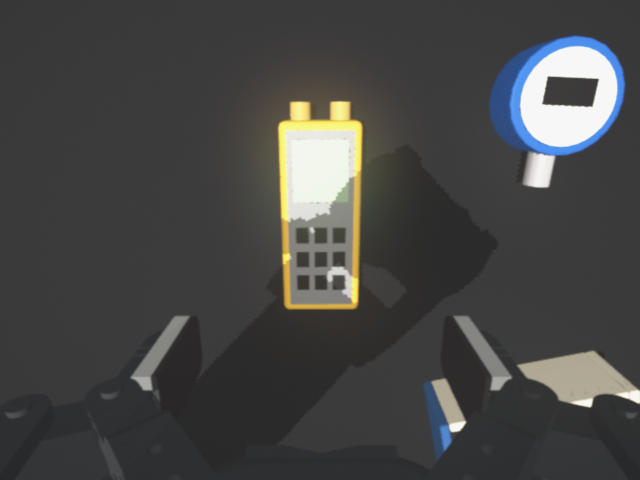

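The view shows the calibrator body with corners at (280,121), (361,121), (285,308) and (357,308). It is centred on column 321 and aligned with the jaws, and the gauge is clear at (555,100). The calibrator's centre is about 11 mm toward tool -y, so I'll descend and grasp.

Request:
play_rows([
  {"slide":[-0.001,-0.011,0.05],"turn":0,"fingers":0},
  {"slide":[-0.001,-0.011,0.1],"turn":0,"fingers":0},
  {"slide":[-0.001,-0.011,0.145],"turn":0,"fingers":0},
  {"slide":[-0.001,-0.011,0.174],"turn":0,"fingers":0},
  {"slide":[-0.001,-0.011,0.174],"turn":0,"fingers":0.5},
  {"slide":[-0.001,-0.011,0.174],"turn":0,"fingers":1},
  {"slide":[-0.001,-0.011,0.174],"turn":0,"fingers":1},
  {"slide":[-0.001,-0.011,0.174],"turn":0,"fingers":1},
  {"slide":[-0.001,-0.011,0.174],"turn":0,"fingers":1},
], force=50)

```text
time_s: 3.28
ee_pos: [0.4366, 0.3053, 0.0375]
tcp_rot: [-179.9, -0.1, -23.0]
force: [-1.3, 0.2, 5.1]
grip_width: 0.0556
```

Request:
play_rows([
  {"slide":[0,0,-0.02],"turn":0,"fingers":1},
  {"slide":[0,0,-0.06],"turn":0,"fingers":1},
  {"slide":[0,0,-0.1],"turn":0,"fingers":1},
  {"slide":[0,0,-0.12],"turn":0,"fingers":1},
  {"slide":[0,0,-0.12],"turn":0,"fingers":1},
])

```text
time_s: 3.9
ee_pos: [0.4365, 0.3052, 0.1575]
tcp_rot: [-179.9, -0.1, -23.0]
force: [0.3, -0.5, -5.1]
grip_width: 0.055
```

```bash
python3 - <<'E'
from h import *
s=arm.read_state();print(s['ee_pos'],s['tcp_rot'],s['grip_width'],s['force'])
print(togo(s,[.505,-.02,.158],-10.55), togo(s,[.495,.09,.158],-10.55))
E
```

```text
[0.43651075 0.30524503 0.15751323] [-1.79868322e+02 -1.27469019e-01 -2.30331076e+01] 0.05496944563880855 [ 0.2583977  -0.49996351 -5.06193714]
(array([ 0.1903,  0.2725, -0.0007]), np.float64(-0.2178713284860237)) (array([ 0.138 ,  0.1752, -0.0006]), np.float64(-0.2178713284860237))
```

Request:
play_rows([
  {"slide":[0.01,0.014,0],"turn":-0.02,"fingers":1},
  {"slide":[0.035,0.05,0],"turn":-0.05,"fingers":1},
  {"slide":[0.065,0.093,0],"turn":-0.08,"fingers":1},
  {"slide":[0.095,0.136,0],"turn":-0.11,"fingers":1},
  {"slide":[0.125,0.18,0],"turn":-0.14,"fingers":1},
  {"slide":[0.155,0.222,0],"turn":-0.18,"fingers":1},
  {"slide":[0.178,0.255,0],"turn":-0.21,"fingers":1},
  {"slide":[0.19,0.272,0],"turn":-0.218,"fingers":1},
  {"slide":[0.19,0.272,0],"turn":-0.218,"fingers":1},
  {"slide":[0.19,0.272,0],"turn":-0.218,"fingers":1},
])

```text
time_s: 5.15
ee_pos: [0.5032, -0.0189, 0.1549]
tcp_rot: [-180.0, 0.2, -10.5]
force: [-0.3, -0.4, -4.7]
grip_width: 0.0553
```

```bash
python3 - <<'E'
from h import *
s=arm.read_state();im=imaging.snapshot('wrist');save(im,'w2');print(s['ee_pos'],s['tcp_rot'],s['force'])
p=[.5054,-.0305,-.1842]
for X in [(-.078,.123,.058),(.078,.123,.058),(-.078,-.115,.058),(.078,-.225,.07),(-.078,-.225,.07),(-.07,.115,.012),(.07,.115,.012)]: print(X,wproj(s,st2w(p,X)).round(0))
E
```

```text
[ 0.50322367 -0.0188967   0.15485251] [-1.79967545e+02  1.62240021e-01 -1.05333070e+01] [-0.34892197 -0.35812654 -4.68863534]
(-0.078, 0.123, 0.058) [164.  35.]
(0.078, 0.123, 0.058) [495.  35.]
(-0.078, -0.115, 0.058) [205. 444.]
(0.078, -0.225, 0.07) [439. 587.]
(-0.078, -0.225, 0.07) [214. 586.]
(-0.07, 0.115, 0.012) [208.  64.]
(0.07, 0.115, 0.012) [448.  64.]
```

View pics/w2.png

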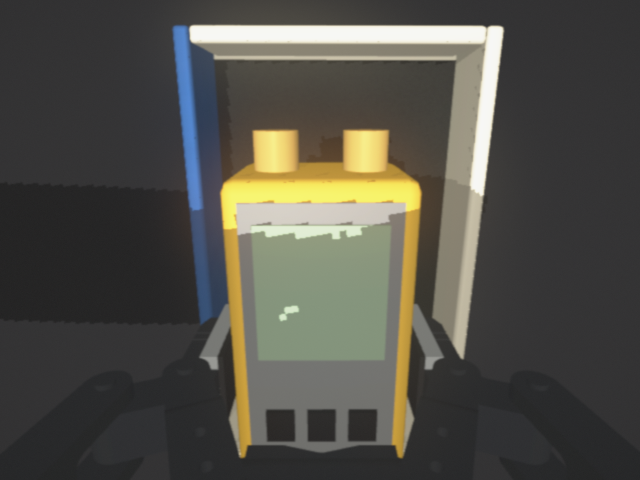

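The view shows the bay ahead, with outer rim corners at (174,27) and (503,27) against my predicted (164,35) and (495,35). The station is therefore about 4 mm further in +x and +y, and the tool needs about +8.5 mm in x. The calibrator is level in the grip, so I'll lower it.

Request:
play_rows([
  {"slide":[0.005,0,0.0],"turn":0,"fingers":1},
  {"slide":[0.0085,0,0.02],"turn":0,"fingers":1},
  {"slide":[0.0085,0,0.045],"turn":0,"fingers":1},
  {"slide":[0.0085,0,0.07],"turn":0,"fingers":1},
  {"slide":[0.0085,0,0.09],"turn":0,"fingers":1},
  {"slide":[0.0085,0,0.1],"turn":0,"fingers":1},
  {"slide":[0.0085,0,0.105],"turn":0,"fingers":1},
  {"slide":[0.0085,0,0.105],"turn":0,"fingers":1},
])

```text
time_s: 6.2
ee_pos: [0.513, -0.0212, 0.0516]
tcp_rot: [180.0, -0.0, -10.5]
force: [1.4, 0.6, -4.0]
grip_width: 0.0554
```

Request:
play_rows([
  {"slide":[0,0,0.0015],"turn":0,"fingers":1},
  {"slide":[0,0,0.003],"turn":0,"fingers":1},
  {"slide":[0,0,0.003],"turn":0,"fingers":1},
])

```text
time_s: 6.58
ee_pos: [0.5133, -0.0214, 0.0495]
tcp_rot: [180.0, -0.1, -10.5]
force: [-3.8, 1.5, 6.0]
grip_width: 0.055
```

Request:
play_rows([
  {"slide":[0,0,0],"turn":0,"fingers":0.3},
  {"slide":[0,0,0],"turn":0,"fingers":0.2},
  {"slide":[0,0,0],"turn":0,"fingers":0.2},
  {"slide":[0,0,-0.02],"turn":0,"fingers":0.2},
  {"slide":[0,0,-0.06],"turn":0,"fingers":0.2},
  {"slide":[0,0,-0.11],"turn":0,"fingers":0.2},
  {"slide":[0,0,-0.16],"turn":0,"fingers":0.2},
  {"slide":[0,0,-0.19],"turn":0,"fingers":0.2},
  {"slide":[0,0,-0.19],"turn":0,"fingers":0.2},
])

```text
time_s: 7.7
ee_pos: [0.5142, -0.0216, 0.2412]
tcp_rot: [180.0, -0.4, -10.5]
force: [-0.4, -0.4, -0.8]
grip_width: 0.0683
```

```bash
python3 - <<'E'
from h import *
s=arm.read_state();im=imaging.snapshot('wrist');save(im,'w3');print(s['ee_pos'],s['tcp_rot'],s['force'])
p=[.5103,-.0273,-.1842]
for X in [(-.078,.123,.058),(.078,.123,.058),(-.078,-.115,.07),(.078,-.115,.07),(.078,-.225,.07),(-.078,-.225,.07)]: print(X,wproj(s,st2w(p,X)).round(0))
E
```

```text
[ 0.51419602 -0.02163259  0.24120835] [179.96810221  -0.36076279 -10.53743534] [-0.44670017 -0.41116646 -0.76585121]
(-0.078, 0.123, 0.058) [197.  50.]
(0.078, 0.123, 0.058) [431.  50.]
(-0.078, -0.115, 0.07) [219. 370.]
(0.078, -0.115, 0.07) [412. 369.]
(0.078, -0.225, 0.07) [404. 475.]
(-0.078, -0.225, 0.07) [228. 476.]
```

View pics/w3.png

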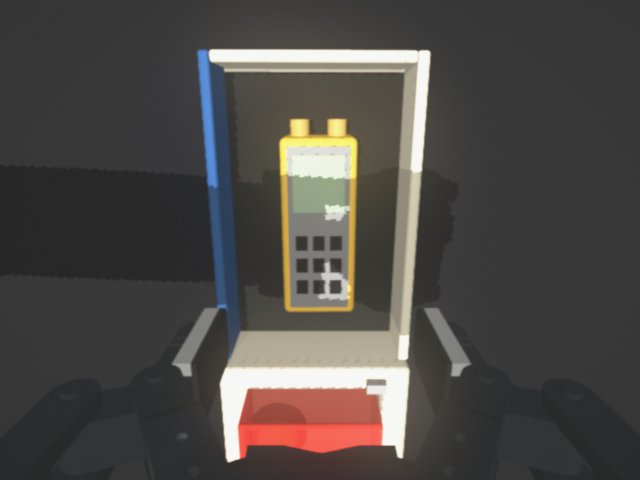

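The calibrator lies flat in the bay with its screen up, and the bay corners at (198,51) and (430,51) match the corrected station pose. The guard is at the bottom, with a hinge knuckle near (376,387). I'll move above the pod to see the bar.

Request:
play_rows([
  {"slide":[0,0.02,0],"turn":0,"fingers":0.2},
  {"slide":[-0.01,0.06,0],"turn":0,"fingers":0.2},
  {"slide":[-0.02,0.1,0],"turn":0,"fingers":0.2},
  {"slide":[-0.03,0.14,0],"turn":0,"fingers":0.2},
  {"slide":[-0.04,0.18,0],"turn":0,"fingers":0.2},
  {"slide":[-0.05,0.2,0],"turn":0,"fingers":0.2},
  {"slide":[-0.05,0.2,0],"turn":0,"fingers":0.2},
  {"slide":[-0.05,0.2,0],"turn":0,"fingers":0.2},
])

```text
time_s: 8.75
ee_pos: [0.4267, -0.2079, 0.237]
tcp_rot: [-179.9, 0.1, -10.5]
force: [0.4, 0.6, -0.4]
grip_width: 0.0685
```

```bash
python3 - <<'E'
from h import *
s=arm.read_state();im=imaging.snapshot('wrist');save(im,'w4');print(s['ee_pos'],s['tcp_rot'],s['force'])
p=[.5103,-.0273,-.1842]
for X in [(-.078,-.115,.07),(.078,-.115,.07),(.078,-.225,.07),(-.078,-.225,.07),(-.049,-.252,.106),(-.03,-.17,.08)]: print(X,wproj(s,st2w(p,X)).round(0))
E
```

```text
[ 0.42670708 -0.20788622  0.23697102] [-1.79917722e+02  1.07192367e-01 -1.05261536e+01] [ 0.44472472  0.62581391 -0.36881265]
(-0.078, -0.115, 0.07) [276. 112.]
(0.078, -0.115, 0.07) [514. 112.]
(0.078, -0.225, 0.07) [493. 269.]
(-0.078, -0.225, 0.07) [281. 268.]
(-0.049, -0.252, 0.106) [320. 325.]
(-0.03, -0.17, 0.08) [349. 197.]
```

View pics/w4.png

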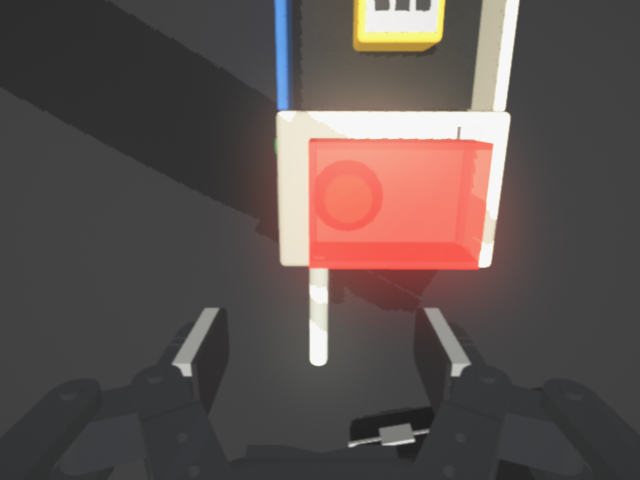

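The bar is at column 318, from row 268 to its end at row 365. The button is seen through the guard at (348,195), within 2 px of my prediction for station (-0.03, -0.17). The hinge is therefore at x≈+0.05, and the bar at x≈-0.05.

```bash
python3 - <<'E'
from h import *
s=arm.read_state()
p=[.5103,-.0273,-.1842]
print(st2w(p,(-.05,-.252,.108)),togo(s,st2w(p,(-.05,-.252,.108)),-10.55))
# arc in tool x / -z, angles
h=np.array([.05,.074]);b=np.array([-.05,.106])-h
for a in np.arange(.15,1.56,.14):
    c,q=np.cos(a),np.sin(a);n=np.array([c*b[0]+q*b[1],-q*b[0]+c*b[1]]);d=n-b;print(round(a,2),d.round(4))
E
```

```text
[ 0.41498949 -0.26587893  0.108     ] (array([-0.001 ,  0.0594,  0.1293]), np.float64(0.001054099468569842))
0.15 [0.0059 0.0146]
0.29 [0.0133 0.0273]
0.43 [0.0224 0.0388]
0.57 [0.0331 0.0489]
0.71 [0.045  0.0575]
0.85 [0.058  0.0642]
0.99 [0.0719 0.0692]
1.13 [0.0863 0.0721]
1.27 [0.1009 0.073 ]
1.41 [0.1156 0.0718]
1.55 [0.1299 0.0686]
```

Request:
play_rows([
  {"slide":[-0.001,0.03,0.01],"turn":0,"fingers":0.2},
  {"slide":[-0.001,0.059,0.03],"turn":0,"fingers":0.2},
  {"slide":[-0.001,0.059,0.07],"turn":0,"fingers":0.2},
  {"slide":[-0.001,0.059,0.11],"turn":0,"fingers":0.2},
  {"slide":[-0.001,0.059,0.129],"turn":0,"fingers":0.2},
  {"slide":[-0.001,0.059,0.129],"turn":0,"fingers":0.6},
  {"slide":[-0.001,0.059,0.129],"turn":0,"fingers":1},
  {"slide":[-0.001,0.059,0.129],"turn":0,"fingers":1},
  {"slide":[-0.001,0.059,0.129],"turn":0,"fingers":1},
  {"slide":[-0.001,0.059,0.129],"turn":0,"fingers":1},
], force=25)

```text
time_s: 10.05
ee_pos: [0.4139, -0.2666, 0.1105]
tcp_rot: [180.0, 0.2, -10.5]
force: [-10.6, 1.8, 8.4]
grip_width: 0.0114
```

Request:
play_rows([
  {"slide":[0.003,0,-0.0075],"turn":0,"fingers":1},
  {"slide":[0.006,0,-0.0145],"turn":0,"fingers":1},
  {"slide":[0.0095,0,-0.021],"turn":0,"fingers":1},
  {"slide":[0.0133,0,-0.0273],"turn":0,"fingers":1},
  {"slide":[0.0178,0,-0.0333],"turn":0,"fingers":1},
  {"slide":[0.0224,0,-0.0388],"turn":0,"fingers":1},
  {"slide":[0.0224,0,-0.0388],"turn":0,"fingers":1},
])

```text
time_s: 10.92
ee_pos: [0.4362, -0.2709, 0.1495]
tcp_rot: [179.9, 0.2, -10.5]
force: [-9.1, 0.3, 5.7]
grip_width: 0.0108
```

Request:
play_rows([
  {"slide":[0.004,0,-0.006],"turn":0,"fingers":1},
  {"slide":[0.0095,0,-0.0115],"turn":0,"fingers":1},
  {"slide":[0.0155,0,-0.016],"turn":0,"fingers":1},
  {"slide":[0.0215,0,-0.0202],"turn":0,"fingers":1},
  {"slide":[0.028,0,-0.024],"turn":0,"fingers":1},
  {"slide":[0.035,0,-0.0269],"turn":0,"fingers":1},
  {"slide":[0.0418,0,-0.0297],"turn":0,"fingers":1},
  {"slide":[0.049,0,-0.0319],"turn":0,"fingers":1},
  {"slide":[0.049,0,-0.0319],"turn":0,"fingers":1},
])

```text
time_s: 12.05
ee_pos: [0.486, -0.2801, 0.1804]
tcp_rot: [180.0, -0.1, -10.5]
force: [-2.4, -2.7, 3.3]
grip_width: 0.0112
```

Request:
play_rows([
  {"slide":[0.007,0,-0.0018],"turn":0,"fingers":1},
  {"slide":[0.0145,0,-0.0031],"turn":0,"fingers":1},
  {"slide":[0.0215,0,-0.0039],"turn":0,"fingers":1},
  {"slide":[0.029,0,-0.0042],"turn":0,"fingers":1},
  {"slide":[0.0365,0,-0.0038],"turn":0,"fingers":1},
  {"slide":[0.0437,0,-0.003],"turn":0,"fingers":1},
  {"slide":[0.05,0,-0.0018],"turn":0,"fingers":1},
  {"slide":[0.05,0,-0.0018],"turn":0,"fingers":1},
])

```text
time_s: 13.05
ee_pos: [0.5348, -0.2889, 0.1814]
tcp_rot: [180.0, -0.0, -10.5]
force: [-2.7, -5.0, 1.3]
grip_width: 0.0109
```

Request:
play_rows([
  {"slide":[0,0,0],"turn":0,"fingers":0.6},
  {"slide":[0,0,0],"turn":0,"fingers":0.4},
  {"slide":[0,0,0],"turn":0,"fingers":0.4},
  {"slide":[0,0,-0.02],"turn":0,"fingers":0.4},
  {"slide":[0,0,-0.06],"turn":0,"fingers":0.4},
  {"slide":[0,0,-0.09],"turn":0,"fingers":0.4},
  {"slide":[-0.04,-0.02,-0.09],"turn":0,"fingers":0.6},
  {"slide":[-0.09,-0.03,-0.09],"turn":0,"fingers":1},
  {"slide":[-0.12,-0.03,-0.09],"turn":0,"fingers":1},
  {"slide":[-0.12,-0.03,-0.09],"turn":0,"fingers":1},
])

```text
time_s: 14.3
ee_pos: [0.4212, -0.2371, 0.2735]
tcp_rot: [179.9, -0.1, -10.6]
force: [0.4, 0.4, -0.5]
grip_width: -0.0001
```

```bash
python3 - <<'E'
from h import *
s=arm.read_state();im=imaging.snapshot('wrist');save(im,'w5');print(s['ee_pos'],s['tcp_rot'],s['force'],s['grip_width'])
p=[.5103,-.0273,-.1842]
for X in [(-.03,-.17,.08)]: print(X,wproj(s,st2w(p,X)).round(0),st2w(p,X),togo(s,st2w(p,X)))
E
```

```text
[ 0.4212238  -0.23707427  0.27345766] [ 1.79925090e+02 -1.42575060e-01 -1.05977915e+01] [ 0.43393983  0.3640631  -0.45526406] -0.00010009857649514584
(-0.03, -0.17, 0.08) [345. 147.] [ 0.44967029 -0.18892932  0.08      ] (array([ 0.0186, -0.0528,  0.1934]), None)
```

View pics/w5.png

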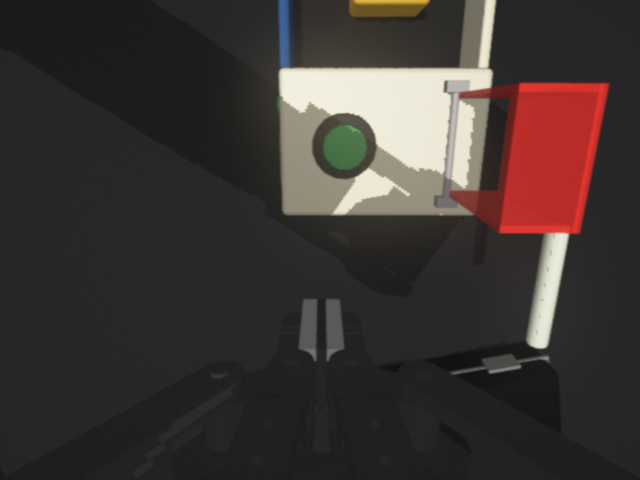

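The guard stands open at the right. The green button is exposed at (345,147), exactly where I predicted. I'll move above it and then press.

Request:
play_rows([
  {"slide":[0.01,-0.03,0.02],"turn":0,"fingers":1},
  {"slide":[0.0185,-0.053,0.06],"turn":0,"fingers":1},
  {"slide":[0.0185,-0.053,0.11],"turn":0,"fingers":1},
  {"slide":[0.0185,-0.053,0.145],"turn":0,"fingers":1},
  {"slide":[0.0185,-0.053,0.155],"turn":0,"fingers":1},
  {"slide":[0.0185,-0.053,0.16],"turn":0,"fingers":1},
  {"slide":[0.0185,-0.053,0.16],"turn":0,"fingers":1},
])

```text
time_s: 15.22
ee_pos: [0.4508, -0.1891, 0.1133]
tcp_rot: [180.0, -0.1, -10.5]
force: [-1.8, 1.3, 4.3]
grip_width: -0.0001
```

Request:
play_rows([
  {"slide":[0,0,0.002],"turn":0,"fingers":1},
  {"slide":[0,0,0.004],"turn":0,"fingers":1},
  {"slide":[0,0,0.004],"turn":0,"fingers":1},
])

```text
time_s: 15.6
ee_pos: [0.4511, -0.1894, 0.1108]
tcp_rot: [179.9, -0.1, -10.5]
force: [-6.5, 6.1, 18.8]
grip_width: -0.0001
```

Request:
play_rows([
  {"slide":[0,0,0.001],"turn":0,"fingers":1},
  {"slide":[0,0,0.001],"turn":0,"fingers":1},
  {"slide":[0,0,0.001],"turn":0,"fingers":1},
])

```text
time_s: 15.98
ee_pos: [0.4512, -0.1894, 0.1107]
tcp_rot: [179.9, -0.1, -10.5]
force: [-8.3, 6.7, 24.5]
grip_width: -0.0
```

Request:
play_rows([
  {"slide":[0,0,-0.004],"turn":0,"fingers":1},
  {"slide":[0,0,-0.005],"turn":0,"fingers":1},
  {"slide":[0,0,-0.005],"turn":0,"fingers":1},
])

```text
time_s: 16.35
ee_pos: [0.4509, -0.1893, 0.1127]
tcp_rot: [179.9, -0.2, -10.6]
force: [2.5, -0.0, 3.3]
grip_width: 0.0001
```

Request:
play_rows([
  {"slide":[0,0,-0.002],"turn":0,"fingers":1},
  {"slide":[0,0,-0.003],"turn":0,"fingers":1},
  {"slide":[0,0,-0.003],"turn":0,"fingers":1},
])

```text
time_s: 16.73
ee_pos: [0.4499, -0.1888, 0.1148]
tcp_rot: [180.0, -0.0, -10.5]
force: [0.5, -0.5, 2.2]
grip_width: -0.0
```

Request:
play_rows([
  {"slide":[0,0,-0.003],"turn":0,"fingers":1},
  {"slide":[0,0,-0.003],"turn":0,"fingers":1},
  {"slide":[0,0,-0.003],"turn":0,"fingers":1},
])

```text
time_s: 17.1
ee_pos: [0.4492, -0.1881, 0.1171]
tcp_rot: [-180.0, 0.1, -10.5]
force: [-0.2, -0.8, -0.4]
grip_width: 0.0001
```

The spring profile (5 N down to 0 over about 6 mm, with a hard stop at the bottom) confirms a full press. I'll retreat and check.

Request:
play_rows([
  {"slide":[0,0,-0.03],"turn":0,"fingers":1},
  {"slide":[0,0,-0.08],"turn":0,"fingers":1},
  {"slide":[-0.03,-0.02,-0.13],"turn":0,"fingers":1},
  {"slide":[-0.05,-0.05,-0.17],"turn":0,"fingers":1},
  {"slide":[-0.05,-0.07,-0.18],"turn":0,"fingers":1},
  {"slide":[-0.05,-0.07,-0.18],"turn":0,"fingers":1},
  {"slide":[-0.05,-0.07,-0.18],"turn":0,"fingers":1},
])

```text
time_s: 17.98
ee_pos: [0.4131, -0.1108, 0.2966]
tcp_rot: [-180.0, 0.1, -10.5]
force: [-0.4, -0.3, 0.7]
grip_width: -0.0003
```

```bash
python3 - <<'E'
from h import *
s=arm.read_state();print(s['force'],s['ee_pos'],s['time_s'])
w=imaging.snapshot('wrist');t=imaging.snapshot('scene');save(np.hstack([cv2.resize(w,(400,300)),cv2.resize(t[100:460,170:650],(400,300))]),'fin')
E
```

```text
[-0.35200584 -0.26158611  0.70255073] [ 0.41307817 -0.11075272  0.29658147] 17.975
```

View pics/fin.png

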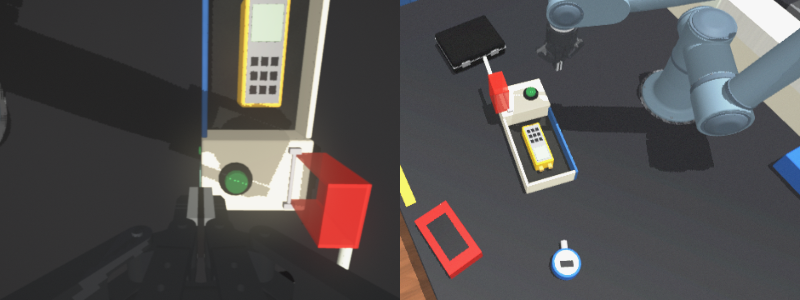

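The guard stands open on its own, at (335,200) in the left picture. The button is up, the calibrator lies flat in the bay, the gauge and case look unmoved, and the arm is clear. I'm handing the job in.

```bash
python3 -c "
from station import job
print(job.hand_in())"
```

```text
the job is handed in; nothing more can be done
None
```

The job is done and handed in at about 18 s of the 54 s allowed; the hand-in gives no verdict.

- **Calibrator:** I lifted it over the lip, lowered it until it touched the bay floor and then let go. The pictures show it lying flat with the screen up.
- **Guard:** I swung it up by its bar to about 1.5 rad and released it. It was still standing open in the last pictures.
- **Button:** It was pressed to a hard stop with about 24 N. On the way up the spring force faded from about 3 N to zero, 6 mm above the stop, which fits a full press and return. I had no direct reading of the button or guard joints.
- **Bystanders and arm:** By eye the gauge and case have not moved; I did not measure them again. The arm is clear of everything, with forces under 1 N.

One check disagreed. The network's top "calibrator" detection in the first overhead picture was really the case, so I used its second one, which matched the picture.

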